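# Lay the weighted water probe in its cradle

## Robot

A 6-joint arm with a two-finger parallel gripper is mounted at the origin on the work surface. World frame = base frame: x ahead of the robot, y to its left, z up, the work surface at z = 0. Lengths are in m, angles in rad, forces in N, time in s.
With the tool pointing down it reaches from about 0.425 to 0.95 m from the base axis. Payload 3.5 kg.
Tool frame: the origin (TCP) lies between the finger pads; the fingertips stand 14 mm ahead of it and the grasp point (between the pads) lies 5 mm behind it; z points along the fingers, y is the line along which they close (so a half turn about z gives the same grasp; the last joint's range is limited). The gripper opens to 85 mm and grips with 20 to 120 N. Pads are 22 mm wide; open, the fingers measure 114 mm over their backs; the gripper's body (76 mm by 85 mm) begins 54 mm behind the grasp point. The pads swing forward as they close: fully open they stand 13 mm farther back than shut.
Start: joints at [1.135, 0.286, 1.577, -0, 1.279, -0.15], TCP at [0.19, 0.648, 0.245] pointing down, gripper open.
Joint ranges: [-2.77, 2.77], [-0.9, 2.22], [0.21, 2.48], [-1.53, 4.67], [0.24, 2.81], [-2.84, 2.84]. Speed limits (rad/s): [2.79, 2.79, 3.14, 3.14, 3.14, 3.14].

## Interface

Orientations are given as a unit quaternion [x, y, z, w].
In Python, from plant import * gives the robot as it stands.
- The arm moves only by the tool step_arm, never from a script. Its argument "commands" is a list of rows, each an object of numbers: "gripper": the gripper's target within -1 to 1 (shut at 1, half-way at 0, fully open at -1); "x", "y", "z": the shift along the tool's x, y, z in mm; "spin": the turn about the tool's z in degrees. A call has exactly 10 rows; each row shifts and turns the commanded pose from where the row before left it, along the tool's axes as they then stand; what a row does not reach is not made up. A row lasts 1/10 s, in which the tool goes at most 50 mm and 8.59 degrees, less where a joint would pass 70% of its speed; a pose out of reach is approached as far as the arm can. A call with a gripper value outside its range is refused whole. The fingers move at their own pace and stop on an object; "force" is the grip in N (left out, the last holds). Time passes only in rows, so rows that do not move let the fingers close, or fill a call up. It gives the time, the measured TCP pose, the force, the opening and the grip force at its end, in the units of the state.
- get_state(): the state, without advancing time (a new reading comes with each control period).
- read_camera(name): name is "side" or "top" or "wrist"; returns a dict with "color" (420x560x3 uint8, red, green, blue), "z_map" (420x560 float32, m along the optical axis (not along the pixel's ray), 0 where there is no reading), "fx", "fy", "cx", "cy" (pixels), "eye" and "attitude" of the camera in the world; the wrist camera has in their place "mount" (4x4, takes a point from camera to tool coordinates, whose origin is the TCP and whose axes are the flange's). Camera axes: x right, y up, looking along -z (the intrinsics and any distortion apply to the point x, -y, -z); pixel columns grow to the right and rows downward; lengths in m; the calibration is good to about 2 mm. A picture is of the moment at which its call begins: read the wrist's pose just before it.
- sign_off(): hands the job in; it is judged then, once.
The state is a dict: "time": time; "qpos": joint angles; "dq": joint speeds; "joint_efforts": joint torques, N m; "eef_pos": TCP position; "tcp_rot": TCP orientation; "contact_force": force on the tool from outside, world axes, zero at the start; "wrist_torque": the same for the moment, N m; "opening": opening from 0.0 (shut) to 1.0 (fully open); "finger_force": force on a finger pad.
Only numpy, scipy, OpenCV 4.12 (cv2) and the standard library are available. Lean on these libraries where they do the work, as an engineer would, in place of code of your own. Each camera call takes 0.05 s, during which the arm holds its last target. There are 200 camera calls.

## Task

Take the water probe, the grey tube with the heavy steel head, by its balance point, lift it clear and carry it level to the white cradle. Lower it in, head in the head channel and tail on the tail rest, let go only once it is down rather than dropping it, and leave the headless spare tube where it lies.

Things in the scene. Friction and masses are not known exactly. Their poses are not given: they have to be found in the camera images.
- probe_balance (a point): Balance point of the probe (310 mm long, 0.4-0.75 kg), on its axis, 20 mm above its underside. x runs to the head, away from the robot; z up. Along x: bare grey tube, 26 mm dia., -185 to +55 mm; steel hexagonal head, 40 mm across flats, +55 to +85; black nose, 24 mm dia., to +105; black hexagonal tail cap, 40 mm, -205 to -185. So it lies 55 mm behind the head. The tube is 7 mm off the bench.
- cradle_seat (a point): Where the probe's balance point belongs in the fixed white cradle: on its centre line, 60 mm above the bench. x runs to the head channel, away from the robot; z up. Head channel x +38 to +102 mm, 76 wide inside, walls to 62 above bench; tail rest x -225 to -165, 108 wide inside, lips to 56; both floors 40 above bench, walls 8 thick. Between them only a base 70 wide, 12 thick: room for fingers.
- spare_mid (a point): Middle of the spare extension tube, 20 mm above the bench, x along it: the same grey tube 26 mm in diameter, 300 mm long, with a black plastic hexagonal cap at both ends and no steel head. Not to be moved. A small plastic coupling and a small steel sinker stand beside it.

How it is judged:
By the outcome, as a careful person would: the job done as asked, in the order asked, and still so for the second after the job is handed in, with the robot touching nothing.
It also fails if it takes over 42 s, if anything falls off the work surface, if the arm or the gripper's body presses on something with over 40 N, if the wrist force passes 120 N, or if a joint passes its speed limit or range.

## Working session

There is one attempt and no reset: what is moved stays moved. The work goes in short steps, Python scripts to look and compute and a tool call to move; the robot and the scene stay as the last step left them, time stands still between calls to the robot, and variables do not carry over. Pictures are saved under pics/ and viewed, at most 10 in all, crops included, and the job is handed in when it is done.

Besides the shell and the picture viewer there is one more tool, called after "Request:" in YAML: its name, and indented under it one key for each argument. step_arm: Moves the arm, as the interface text tells. Its arguments: {"type":"object","properties":{"commands":{"type":"array"},"force":{"type":"number"}},"required":["commands"]}

```bash
ls; mkdir -p pics; python3 - <<'E'
from plant import *
import numpy as np,cv2
s=get_state(); print(s['time'],s['eef_pos'],s['tcp_rot'],s['opening'])
for n in('top','side'):
    c=read_camera(n); cv2.imwrite(f'pics/{n}.png',c['color'][...,::-1])
    np.savez(f'{n}.npz',**{k:np.array(v) for k,v in c.items()})
    print(n,{k:v for k,v in c.items() if k not in('color','z_map')})
a=cv2.imread('pics/top.png');b=cv2.imread('pics/side.png')
E
```

```text
pics
0.0 [0.19001422 0.64705237 0.24393704] [ 1.42427307e-01  9.89804542e-01 -1.14429450e-03 -3.49870759e-04] 0.9978983382306169
top {'fx': 541.9133522867777, 'fy': 541.9133522867777, 'cx': 278.0501068082424, 'cy': 202.78489625802678, 'eye': array([ 0.4572234 , -0.01302334,  1.06584844]), 'attitude': array([-0.04606305,  0.021482  ,  0.70631942, -0.70606629])}
side {'fx': 383.6603495056258, 'fy': 383.6603495056258, 'cx': 280.9954658160054, 'cy': 214.73698855581893, 'eye': array([ 0.20091596, -0.47008835,  0.52482389]), 'attitude': array([ 0.42746981, -0.14774468, -0.28040736,  0.84664797])}
```

View pics/top.png

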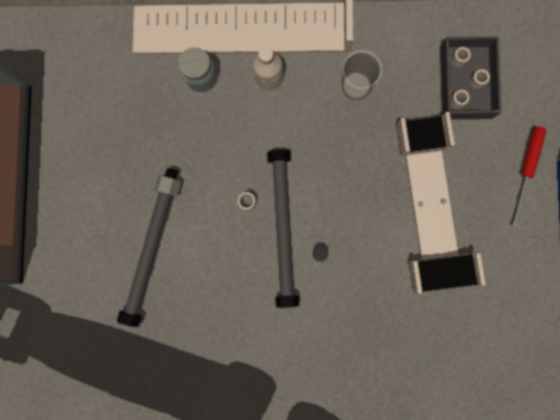

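View pics/side.png

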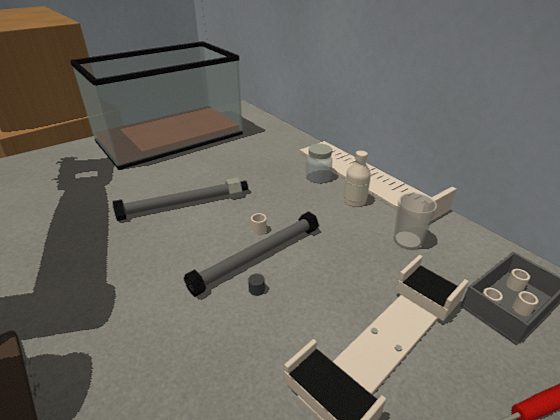

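The top view shows the probe from its head at px (170,183) to its tail at (130,318), and the spare at (280,155)–(288,300). The cradle's head channel is at (427,133) and its tail rest at (448,272). Next I convert these to world positions.

```bash
cat > h.py <<'E'
import numpy as np
from scipy.spatial.transform import Rotation as R
def cloud(c,T=None):
    z=c['z_map'];h,w=z.shape;u,v=np.meshgrid(np.arange(w),np.arange(h))
    p=np.stack([(u-c['cx'])*z/c['fx'],-(v-c['cy'])*z/c['fy'],-z],-1)
    if T is None: p=p@R.from_quat(c['attitude']).as_matrix().T+c['eye']
    else: p=p@T[:3,:3].T+T[:3,3]
    p[z<=0]=np.nan
    return p
E
python3 - <<'E'
from h import *
import cv2
np.set_printoptions(precision=4,suppress=True)
c=dict(np.load('top.npz'));P=cloud(c)
def at(u,v): return np.nanmedian(P[v-1:v+2,u-1:u+2].reshape(-1,3),0)
for n,q in dict(bench1=(220,250),bench2=(350,200),bench3=(220,130),probemid=(152,243),tail=(131,317),hd=(170,183),sp1=(279,156),sp2=(287,300),headfloor=(427,133),tailfloor=(448,272),base=(432,200)).items(): print(n,at(*q))
def seg(name,u0,u1,v0,v1,zl,zh):
    Q=P[v0:v1,u0:u1].reshape(-1,3);k=(Q[:,2]>zl)&(Q[:,2]<zh);Q=Q[k]
    xy=Q[:,:2].astype(np.float32)
    (cx,cy),(w,h),a=cv2.minAreaRect(xy)
    print(name,len(Q),'rect',cx,cy,w,h,a,'zmax',np.percentile(Q[:,2],98));return Q
seg('probe',110,195,160,335,.012,.06)
Q=seg('spare',262,305,140,315,.012,.06)
Q=seg('cradle',395,490,105,300,.03,.09)
seg('chan',395,458,105,158,.03,.09);seg('rest',408,490,248,298,.03,.09)
# tube axis fit by rows
for (u0,u1,v0,v1) in[(115,195,200,305),(262,305,170,288)]:
    Q=P[v0:v1,u0:u1].reshape(-1,3);Q=Q[(Q[:,2]>.016)&(Q[:,2]<.05)]
    m=Q.mean(0);d=np.linalg.svd(Q[:,:2]-m[:2],full_matrices=False)[2][0];d*=np.sign(d[0])
    print('tube',m,d,np.degrees(np.arctan2(d[1],d[0])),np.percentile(Q[:,2],95))
E
```

```text
bench1 [0.4663 0.138  0.0013]
bench2 [ 0.5649 -0.1175  0.0002]
bench3 [0.7071 0.141  0.0008]
probemid [0.4793 0.2652 0.0328]
tail [0.3402 0.2991 0.0394]
hd [0.5939 0.2309 0.0402]
sp1 [0.6459 0.021  0.0401]
sp2 [0.373  0.0058 0.0398]
headfloor [ 0.6886 -0.2612  0.0413]
tailfloor [ 0.4256 -0.2938  0.0412]
base [ 0.5631 -0.2747  0.0117]
probe 2484 rect 0.47589707374572754 0.2707750201225281 0.04706290736794472 0.3104247450828552 75.00257110595703 zmax 0.04248415125678032
spare 2367 rect 0.5100980997085571 0.014113888144493103 0.3004243075847626 0.046003229916095734 3.4546689987182617 zmax 0.0420773469924909
cradle 4348 rect 0.5690461993217468 -0.3052530884742737 0.3514995276927948 0.17453937232494354 4.032534122467041 zmax 0.06316410686702739
chan 1870 rect 0.6982366442680359 -0.26695340871810913 0.08327481895685196 0.11590006947517395 7.839028835296631 zmax 0.06421209975394128
rest 2306 rect 0.42510613799095154 -0.29137301445007324 0.060292746871709824 0.125213623046875 7.331182479858398 zmax 0.05786200545875333
tube [0.462  0.272  0.0304] [ 0.9642 -0.2652] -15.378130593384094 0.03540120380622663
tube [0.5067 0.0134 0.0308] [0.9982 0.0602] 3.452385966851992 0.03545560622683754
```

```bash
cat >> h.py <<'E'
def delta(s,xyz,yaw):  # yaw of tool x (deg, mod 180); prints shift mm in tool axes, spin deg
    r=R.from_quat(s['tcp_rot']); M=r.as_matrix()
    y=np.degrees(np.arctan2(M[1,0],M[0,0])); d=(yaw-y+90)%180-90
    print('t %.2f'%s['time'],'pos',np.round(s['eef_pos'],4),'yaw %.2f'%y,'tilt',np.round(M[:,2],4),'shift mm',np.round(M.T@(np.array(xyz)-s['eef_pos'])*1e3,1),'spin %.2f'%-d,'F',np.round(s['contact_force'],1),'op',s['opening'])
E
python3 - <<'E'
from h import *
from plant import *
import cv2
c=dict(np.load('top.npz'));P=cloud(c)
# cradle channel: keep points close to predicted channel
a=np.radians(7.4);ct=np.array([.688,-.2576])
for nm,ct,hw,hl in(('chan',[.688,-.2576],.052,.038),('rest',[.4251,-.2914],.068,.036)):
    Q=P[90:310,390:500].reshape(-1,3);D=Q[:,:2]-ct
    e=D@[np.cos(a),np.sin(a)];f=D@[-np.sin(a),np.cos(a)]
    k=(abs(e)<hl)&(abs(f)<hw)&(Q[:,2]>.03);print(nm,cv2.minAreaRect(Q[k][:,:2].astype(np.float32)),len(Q[k]))
c=dict(np.load('side.npz'));S=cloud(c);Q=S.reshape(-1,3)
for nm,k in(('tank',(Q[:,2]>.06)&(Q[:,1]>.3)&(Q[:,0]>.2)&(Q[:,0]<.9)&(Q[:,2]<.4)),('probe',(Q[:,2]>.014)&(Q[:,2]<.06)&(Q[:,1]>.2)&(Q[:,1]<.33)&(Q[:,0]>.3)&(Q[:,0]<.66))):
    print(nm,np.percentile(Q[k],[1,50,99],axis=0).round(3).tolist(), cv2.minAreaRect(Q[k][:,:2].astype(np.float32)))
s=get_state();print(s['qpos']);delta(s,[.27,.40,.2],-15.2);delta(s,[.524,.257,.2],-15.2)
E
```

```text
chan ((0.6906734704971313, -0.2597322165966034), (0.07025966793298721, 0.09952954947948456), 7.839028835296631) 1807
rest ((0.42510613799095154, -0.29137301445007324), (0.060292746871709824, 0.125213623046875), 7.331182479858398) 2306
tank [[0.263, 0.525, 0.063], [0.511, 0.687, 0.184], [0.86, 2.139, 0.249]] ((0.542373776435852, 1.342400074005127), (1.6536781787872314, 0.6184480786323547), 86.47809600830078)
probe [[0.324, 0.217, 0.015], [0.461, 0.265, 0.029], [0.618, 0.313, 0.041]] ((0.4745509624481201, 0.26549482345581055), (0.039824098348617554, 0.3100164830684662), 74.75750732421875)
[ 1.13500014e+00  2.87106552e-01  1.57802811e+00  1.31271314e-05
  1.27861801e+00 -1.50030478e-01]
t 0.10 pos [0.19   0.6471 0.2441] yaw 163.63 tilt [-9.e-04 -2.e-03 -1.e+00] shift mm [-146.4 -214.4   44.5] spin -1.17 F [-0.  -0.2  0.2] op 0.9977733608484104
t 0.10 pos [0.19   0.6471 0.2441] yaw 163.63 tilt [-9.e-04 -2.e-03 -1.e+00] shift mm [-430.4 -280.    44.5] spin -1.17 F [-0.  -0.2  0.2] op 0.9977733608484104
```

Request:
step_arm:
  commands:
    - {"x": -15,"y": -22,"z": 0,"spin": -1.2,"gripper": -1}
    - {"x": -15,"y": -22,"gripper": -1}
    - {"x": -15,"y": -22,"gripper": -1}
    - {"x": -15,"y": -22,"gripper": -1}
    - {"x": -15,"y": -22,"gripper": -1}
    - {"x": -15,"y": -22,"gripper": -1}
    - {"x": -15,"y": -22,"gripper": -1}
    - {"x": -15,"y": -22,"gripper": -1}
    - {"x": -15,"y": -22,"gripper": -1}
    - {"x": -15,"y": -22,"gripper": -1}

```text
invalid input
```

Request:
step_arm:
  commands:
    - {"x": -30,"y": -7,"z": 5,"gripper": -1}
    - {"x": -30,"y": -7,"z": 5,"gripper": -1}
    - {"x": -30,"y": -7,"z": 5,"gripper": -1}
    - {"x": -30,"y": -7,"z": 5,"gripper": -1}
    - {"x": -30,"y": -7,"z": 5,"gripper": -1}
    - {"x": -30,"y": -7,"z": 5,"gripper": -1}
    - {"x": -30,"y": -7,"z": 5,"gripper": -1}
    - {"x": -30,"y": -7,"z": 5,"gripper": -1}
    - {"x": -30,"y": -4,"z": 4,"gripper": -1}
    - {"gripper": -1}

```text
invalid input
```

```bash
python3 - <<'E'
from h import *
from plant import *
import cv2
s=get_state();c=read_camera('wrist');cv2.imwrite('pics/w1.png',c['color'][...,::-1])
T=np.eye(4);T[:3,:3]=R.from_quat(s['tcp_rot']).as_matrix();T[:3,3]=s['eef_pos']
P=cloud(c,T@np.array(c['mount']));np.save('w1.npy',P)
Q=P.reshape(-1,3);k=(Q[:,2]>.012)&(Q[:,2]<.06)&(Q[:,1]>.18)&(Q[:,1]<.35);Q=Q[k]
print(len(Q),np.percentile(Q,[0,50,100],axis=0),cv2.minAreaRect(Q[:,:2].astype(np.float32)))
# profile along axis: left/right edges
a=np.radians(-15.2);e=Q[:,:2]@[np.cos(a),np.sin(a)];f=Q[:,:2]@[-np.sin(a),np.cos(a)]
for b in np.arange(e.min(),e.max(),.01):
    m=(e>=b)&(e<b+.01)
    if m.sum()>5: print('%.3f  f %.4f %.4f mid %.4f z %.4f n%d'%(b,f[m].min(),f[m].max(),(f[m].min()+f[m].max())/2,np.percentile(Q[m,2],98),m.sum()))
delta(s,[.524,.2565,.2],-15.2)
E
```

```text
Traceback (most recent call last):
IndexError: index -1 is out of bounds for axis 0 with size 0
```

View pics/w1.png

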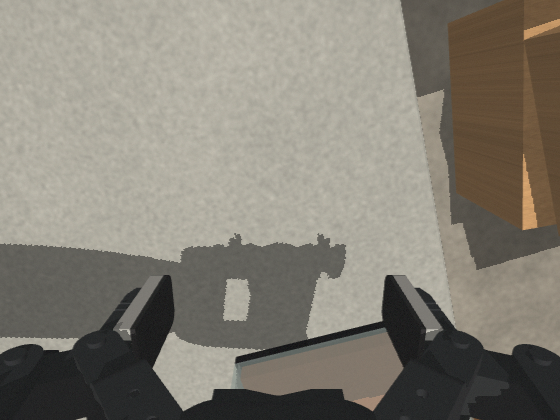

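The wrist picture is still at the start pose, because the move was refused. It shows the pads at px (150,300) and (400,300), and the tank rim at the bottom (240–390, 340). I'll retry with every key filled in.

Request:
step_arm:
  commands:
    - {"x": -15,"y": -22,"z": 0,"spin": -1.2,"gripper": -1}
    - {"x": -15,"y": -22,"z": 0,"spin": 0,"gripper": -1}
    - {"x": -15,"y": -22,"z": 0,"spin": 0,"gripper": -1}
    - {"x": -15,"y": -22,"z": 0,"spin": 0,"gripper": -1}
    - {"x": -15,"y": -22,"z": 0,"spin": 0,"gripper": -1}
    - {"x": -15,"y": -22,"z": 0,"spin": 0,"gripper": -1}
    - {"x": -15,"y": -22,"z": 0,"spin": 0,"gripper": -1}
    - {"x": -15,"y": -22,"z": 0,"spin": 0,"gripper": -1}
    - {"x": -15,"y": -22,"z": 0,"spin": 0,"gripper": -1}
    - {"x": -15,"y": -22,"z": 0,"spin": 0,"gripper": -1}

```text
time: 1.15
eef_pos: [0.2769, 0.3947, 0.245]
tcp_rot: [0.132, 0.991, -0.0, -0.0]
contact_force: [0.1, 1.1, 0.1]
opening: 1.002
finger_force: 0.0
```

Request:
step_arm:
  commands:
    - {"x": -30,"y": -7,"z": 5,"spin": 0,"gripper": -1}
    - {"x": -30,"y": -7,"z": 5,"spin": 0,"gripper": -1}
    - {"x": -30,"y": -7,"z": 5,"spin": 0,"gripper": -1}
    - {"x": -30,"y": -7,"z": 5,"spin": 0,"gripper": -1}
    - {"x": -30,"y": -7,"z": 5,"spin": 0,"gripper": -1}
    - {"x": -30,"y": -7,"z": 5,"spin": 0,"gripper": -1}
    - {"x": -30,"y": -7,"z": 5,"spin": 0,"gripper": -1}
    - {"x": -30,"y": -7,"z": 5,"spin": 0,"gripper": -1}
    - {"x": -30,"y": -7,"z": 4,"spin": 0,"gripper": -1}
    - {"x": -5,"y": 0,"z": 0,"spin": 0,"gripper": -1}

```text
time: 2.15
eef_pos: [0.5277, 0.2611, 0.2002]
tcp_rot: [0.134, 0.991, -0.001, -0.0]
contact_force: [0.2, -0.3, -0.5]
opening: 0.999
finger_force: 0.0
```

```bash
cat > w.py <<'E'
from h import *
from plant import *
import cv2,sys
s=get_state();c=read_camera('wrist');cv2.imwrite(f'pics/{sys.argv[1]}.png',c['color'][...,::-1])
T=np.eye(4);T[:3,:3]=R.from_quat(s['tcp_rot']).as_matrix();T[:3,3]=s['eef_pos']
P=cloud(c,T@np.array(c['mount']))
E
python3 - w2 <<'E'
exec(open('w.py').read())
Q=P.reshape(-1,3);k=(Q[:,2]>.012)&(Q[:,2]<.06)&(Q[:,1]>.18)&(Q[:,1]<.35);Q=Q[k]
a=np.radians(-15.2);e=Q[:,:2]@[np.cos(a),np.sin(a)];f=Q[:,:2]@[-np.sin(a),np.cos(a)]
for b in np.arange(e.min(),e.max(),.01):
    m=(e>=b)&(e<b+.01)
    if m.sum()>5: print('%.3f  f %.4f %.4f mid %.4f z %.4f n%d'%(b,f[m].min(),f[m].max(),(f[m].min()+f[m].max())/2,np.percentile(Q[m,2],98),m.sum()))
b=np.array([.524,.2565]);print('bal e,f',b@[np.cos(a),np.sin(a)],b@[-np.sin(a),np.cos(a)])
delta(s,[.524,.2565,.2],-15.2)
E
```

```text
0.295  f 0.3744 0.4002 mid 0.3873 z 0.0329 n444
0.305  f 0.3750 0.4003 mid 0.3877 z 0.0330 n507
0.315  f 0.3748 0.4004 mid 0.3876 z 0.0329 n491
0.325  f 0.3745 0.3996 mid 0.3870 z 0.0327 n472
0.335  f 0.3752 0.3996 mid 0.3874 z 0.0329 n456
0.345  f 0.3750 0.3997 mid 0.3873 z 0.0328 n422
0.355  f 0.3747 0.3998 mid 0.3872 z 0.0329 n441
0.365  f 0.3745 0.3998 mid 0.3871 z 0.0327 n408
0.375  f 0.3752 0.3999 mid 0.3875 z 0.0330 n398
0.385  f 0.3750 0.4000 mid 0.3875 z 0.0329 n386
0.395  f 0.3748 0.4000 mid 0.3874 z 0.0329 n382
0.405  f 0.3745 0.4001 mid 0.3873 z 0.0330 n359
0.415  f 0.3753 0.4001 mid 0.3877 z 0.0326 n357
0.425  f 0.3751 0.4003 mid 0.3877 z 0.0329 n347
0.435  f 0.3748 0.4003 mid 0.3876 z 0.0329 n338
0.445  f 0.3745 0.4003 mid 0.3874 z 0.0327 n332
0.455  f 0.3755 0.4004 mid 0.3880 z 0.0328 n313
0.465  f 0.3753 0.4005 mid 0.3879 z 0.0328 n309
0.475  f 0.3750 0.4006 mid 0.3878 z 0.0326 n298
0.485  f 0.3647 0.4099 mid 0.3873 z 0.0397 n635
0.495  f 0.3645 0.4100 mid 0.3873 z 0.0402 n502
0.505  f 0.3650 0.4101 mid 0.3876 z 0.0400 n490
0.515  f 0.3649 0.4104 mid 0.3876 z 0.0399 n315
0.525  f 0.3760 0.3989 mid 0.3875 z 0.0317 n176
0.535  f 0.3759 0.3989 mid 0.3874 z 0.0312 n112
bal e,f 0.4384171187821094 0.384913860439961
t 2.15 pos [0.5277 0.2611 0.2002] yaw 164.65 tilt [-9.e-04 -1.e-03 -1.e+00] shift mm [ 2.3 -5.5  0.2] spin -0.15 F [ 0.2 -0.3 -0.5] op 0.99930781593892
```

View pics/w2.png

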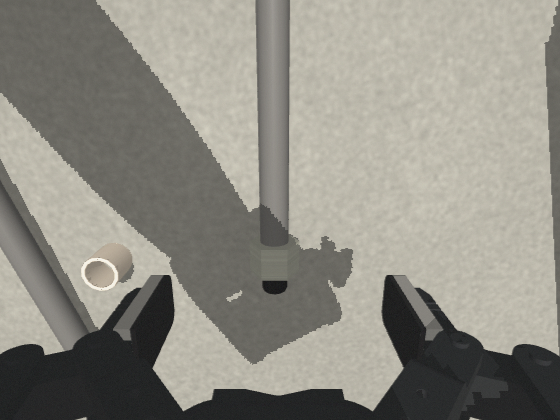

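The wrist view has the probe running straight up the picture between the pads. The head is at px (274,262), the nose at (274,287), and the coupling at (105,268) is clear. The tube's centreline and yaw are confirmed, so I'll descend.

Request:
step_arm:
  commands:
    - {"x": 1,"y": -1,"z": 20,"spin": 0,"gripper": -1}
    - {"x": 1,"y": -1,"z": 25,"spin": 0,"gripper": -1}
    - {"x": 1,"y": -0.8,"z": 25,"spin": 0,"gripper": -1}
    - {"x": 1,"y": 0,"z": 25,"spin": 0,"gripper": -1}
    - {"x": 1,"y": 0,"z": 25,"spin": 0,"gripper": -1}
    - {"x": 0,"y": 0,"z": 20,"spin": 0,"gripper": -1}
    - {"x": 0,"y": 0,"z": 18,"spin": 0,"gripper": -1}
    - {"x": 0,"y": 0,"z": 15,"spin": 0,"gripper": -1}
    - {"x": 0,"y": 0,"z": 10,"spin": 0,"gripper": -1}
    - {"x": 0,"y": 0,"z": 0,"spin": 0,"gripper": -1}
  force: 80

```text
time: 3.2
eef_pos: [0.5189, 0.2616, 0.0169]
tcp_rot: [0.132, 0.991, -0.001, -0.001]
contact_force: [-0.5, 0.6, 0.4]
opening: 0.997
finger_force: 0.0
```

Request:
step_arm:
  commands:
    - {"x": 0,"y": 0,"z": 0,"spin": 0,"gripper": 1}
    - {"x": 0,"y": 0,"z": 0,"spin": 0,"gripper": 1}
    - {"x": 0,"y": 0,"z": 0,"spin": 0,"gripper": 1}
    - {"x": 0,"y": 0,"z": 0,"spin": 0,"gripper": 1}
    - {"x": 0,"y": 0,"z": 0,"spin": 0,"gripper": 1}
    - {"x": 0,"y": 0,"z": 0,"spin": 0,"gripper": 1}
    - {"x": 0,"y": 0,"z": 0,"spin": 0,"gripper": 1}
    - {"x": 0,"y": 0,"z": 0,"spin": 0,"gripper": 1}
    - {"x": 0,"y": 0,"z": 0,"spin": 0,"gripper": 1}
    - {"x": 0,"y": 0,"z": 0,"spin": 0,"gripper": 1}
  force: 80

```text
time: 4.2
eef_pos: [0.5208, 0.2614, 0.0194]
tcp_rot: [0.132, 0.991, -0.0, 0.0]
contact_force: [-2.3, -3.0, 6.3]
opening: 0.278
finger_force: 78.4
```

Request:
step_arm:
  commands:
    - {"x": 0,"y": 0,"z": -4,"spin": 0,"gripper": 1}
    - {"x": 0,"y": 0,"z": -6,"spin": 0,"gripper": 1}
    - {"x": 0,"y": 0,"z": -10,"spin": 0,"gripper": 1}
    - {"x": 0,"y": 0,"z": -15,"spin": 0,"gripper": 1}
    - {"x": 0,"y": 0,"z": -15,"spin": 0,"gripper": 1}
    - {"x": 0,"y": 0,"z": -15,"spin": 0,"gripper": 1}
    - {"x": 0,"y": 0,"z": -10,"spin": 0,"gripper": 1}
    - {"x": 0,"y": 0,"z": -5,"spin": 0,"gripper": 1}
    - {"x": 0,"y": 0,"z": 0,"spin": 0,"gripper": 1}
    - {"x": 0,"y": 0,"z": 0,"spin": 0,"gripper": 1}

```text
time: 5.2
eef_pos: [0.5198, 0.2615, 0.0978]
tcp_rot: [0.132, 0.991, -0.0, -0.0]
contact_force: [0.6, -0.1, -4.5]
opening: 0.275
finger_force: 78.8
```

```bash
cat > pr.py <<'E'
exec(open('w.py').read())
Q=(P.reshape(-1,3)-s['eef_pos'])@T[:3,:3]   # tool frame
k=(abs(Q[:,1])<.03)&(Q[:,2]>-.04)&(Q[:,2]<.05);Q=Q[k]
Q=Q[abs(Q[:,0])>.02]
for b in np.arange(-.13,.22,.01):
    m=(Q[:,0]>=b)&(Q[:,0]<b+.01)
    if m.sum()>20: print('x %.3f y %.4f..%.4f ztop %.4f n%d'%(b,Q[m,1].min(),Q[m,1].max(),np.percentile(Q[m,2],3),m.sum()))
print('torque',np.round(s['wrist_torque'],2))
delta(s,[.6185,-.2665,.16],7.4)
E
python3 - w3 <pr.py
```

```text
x -0.060 y -0.0148..0.0167 ztop 0.0120 n22
x -0.040 y -0.0117..0.0137 ztop -0.0127 n851
x -0.030 y -0.0117..0.0138 ztop -0.0127 n1242
x 0.020 y -0.0117..0.0138 ztop -0.0130 n1734
x 0.030 y -0.0118..0.0138 ztop -0.0131 n1846
x 0.040 y -0.0117..0.0138 ztop -0.0131 n2011
x 0.050 y -0.0118..0.0138 ztop -0.0132 n2170
x 0.060 y -0.0119..0.0138 ztop -0.0133 n2342
x 0.070 y -0.0118..0.0138 ztop -0.0132 n2564
x 0.080 y -0.0118..0.0138 ztop -0.0133 n2729
x 0.090 y -0.0118..0.0138 ztop -0.0134 n3005
x 0.100 y -0.0119..0.0137 ztop -0.0133 n1382
torque [0.04 0.07 0.02]
t 5.20 pos [0.5198 0.2615 0.0978] yaw 164.82 tilt [-1.e-03 -3.e-04 -1.e+00] shift mm [-233.4 -483.8  -62.1] spin -22.58 F [ 0.6 -0.1 -4.5] op 0.2750909102827784
```

View pics/w3.png

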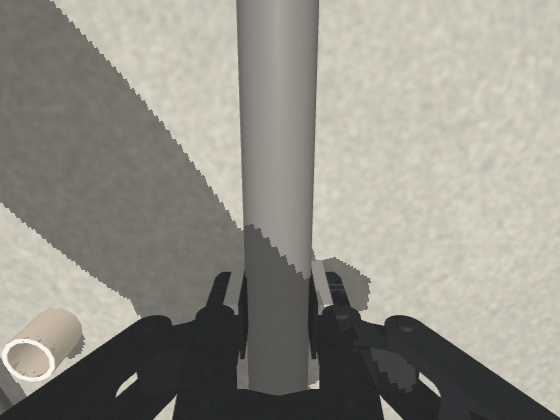

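The tube sits level in the pads (px 240–318) and the opening has held at 0.275, so the grip is good. Now I'll lift further and carry it across.

Request:
step_arm:
  commands:
    - {"x": 0,"y": 0,"z": -15,"spin": 0,"gripper": 1}
    - {"x": 0,"y": 0,"z": -20,"spin": 0,"gripper": 1}
    - {"x": -4,"y": -8.4,"z": -15,"spin": 0,"gripper": 1}
    - {"x": -8,"y": -16.7,"z": -5,"spin": 0,"gripper": 1}
    - {"x": -12,"y": -25.1,"z": 0,"spin": 0,"gripper": 1}
    - {"x": -14,"y": -29.3,"z": 0,"spin": 0,"gripper": 1}
    - {"x": -14,"y": -29.3,"z": 0,"spin": 0,"gripper": 1}
    - {"x": -14,"y": -29.3,"z": 0,"spin": 0,"gripper": 1}
    - {"x": -14,"y": -29.3,"z": 0,"spin": 0,"gripper": 1}
    - {"x": -14,"y": -29.3,"z": 0,"spin": 0,"gripper": 1}

```text
time: 6.25
eef_pos: [0.5597, 0.0452, 0.1542]
tcp_rot: [0.132, 0.991, -0.0, 0.0]
contact_force: [0.6, 0.3, -4.9]
opening: 0.279
finger_force: 79.0
```

Request:
step_arm:
  commands:
    - {"x": -14,"y": -29.3,"z": 0,"spin": 0,"gripper": 1}
    - {"x": -14,"y": -29.3,"z": 0,"spin": 0,"gripper": 1}
    - {"x": -14,"y": -29.3,"z": 0,"spin": 0,"gripper": 1}
    - {"x": -14,"y": -29.3,"z": 0,"spin": 0,"gripper": 1}
    - {"x": -14,"y": -29.3,"z": 0,"spin": 0,"gripper": 1}
    - {"x": -14,"y": -29.3,"z": 0,"spin": 0,"gripper": 1}
    - {"x": -14,"y": -29.3,"z": 0,"spin": 0,"gripper": 1}
    - {"x": -14,"y": -29.3,"z": 0,"spin": 0,"gripper": 1}
    - {"x": -12,"y": -25.1,"z": 0,"spin": 0,"gripper": 1}
    - {"x": -8,"y": -16.7,"z": 0,"spin": 0,"gripper": 1}

```text
time: 7.25
eef_pos: [0.6145, -0.2567, 0.154]
tcp_rot: [0.133, 0.991, -0.0, 0.0]
contact_force: [0.1, -0.3, -4.9]
opening: 0.28
finger_force: 79.0
```

Request:
step_arm:
  commands:
    - {"x": -5.5,"y": -11.5,"z": 0,"spin": 0,"gripper": 1}
    - {"x": 0,"y": 0,"z": 0,"spin": -1.5,"gripper": 1}
    - {"x": 0,"y": 0,"z": 0,"spin": -3,"gripper": 1}
    - {"x": 0,"y": 0,"z": 0,"spin": -4,"gripper": 1}
    - {"x": 0,"y": 0,"z": 0,"spin": -5,"gripper": 1}
    - {"x": 0,"y": 0,"z": 0,"spin": -4,"gripper": 1}
    - {"x": 0,"y": 0,"z": 0,"spin": -3,"gripper": 1}
    - {"x": 0,"y": 0,"z": 0,"spin": -2,"gripper": 1}
    - {"x": 0,"y": 0,"z": 0,"spin": 0,"gripper": 1}
    - {"x": 0,"y": 0,"z": 0,"spin": 0,"gripper": 1}

```text
time: 8.25
eef_pos: [0.6169, -0.2652, 0.1533]
tcp_rot: [-0.064, 0.998, 0.0, -0.0]
contact_force: [0.1, 0.1, -6.0]
opening: 0.279
finger_force: 79.0
```

```bash
python3 - w4 <<'E'
exec(open('pr.py').read())
delta(s,[.6165,-.2665,.06],7.4)
c=read_camera('side');cv2.imwrite('pics/s2.png',c['color'][...,::-1]);S=cloud(c)
t=read_camera('top');S2=cloud(t)
for X in(S,S2):
    Q=X.reshape(-1,3)
    a=np.radians(7.4);D=Q[:,:2]-[.6165,-.2665];e=D@[np.cos(a),np.sin(a)];f=D@[-np.sin(a),np.cos(a)]
    for lo,hi in((-.21,-.19),(-.18,-.1),(-.1,-.06),(.06,.08)):
        k=(e>lo)&(e<hi)&(abs(f)<.05)&(Q[:,2]>.1)&(Q[:,2]<.2)
        if k.sum()>5: print(lo,hi,k.sum(),'f',f[k].min().round(4),f[k].max().round(4),'ztop %.4f zmin %.4f'%(np.percentile(Q[k,2],98),Q[k,2].min()))
    k=(abs(f)<.04)&(Q[:,2]>.12)&(Q[:,2]<.18)&(abs(e)<.25)
    print('e extent',np.percentile(e[k],[.2,99.8]))
    # channel/rest geometry
    k=(Q[:,2]>.035)&(Q[:,2]<.07)&(e<-.12)&(e>-.26)&(abs(f)<.08);print('rest',cv2.minAreaRect(Q[k][:,:2].astype(np.float32)))
E
```

```text
x -0.050 y -0.0111..0.0141 ztop -0.0052 n24
x -0.040 y -0.0114..0.0139 ztop -0.0126 n915
x -0.030 y -0.0114..0.0141 ztop -0.0128 n1233
x 0.020 y -0.0115..0.0140 ztop -0.0129 n1743
x 0.030 y -0.0115..0.0140 ztop -0.0131 n1860
x 0.040 y -0.0116..0.0140 ztop -0.0131 n2022
x 0.050 y -0.0116..0.0140 ztop -0.0132 n2169
x 0.060 y -0.0117..0.0139 ztop -0.0132 n2347
x 0.070 y -0.0116..0.0139 ztop -0.0133 n2534
x 0.080 y -0.0116..0.0140 ztop -0.0134 n2794
x 0.090 y -0.0117..0.0139 ztop -0.0134 n3008
x 0.100 y -0.0117..0.0140 ztop -0.0132 n1236
torque [-0.04  0.01  0.02]
t 8.25 pos [ 0.6169 -0.2652  0.1533] yaw -172.62 tilt [-5.e-04  6.e-04 -1.e+00] shift mm [-1.5 -1.4 -6.7] spin -0.02 F [ 0.1  0.1 -6. ] op 0.2785027299720588
t 8.25 pos [ 0.6169 -0.2652  0.1533] yaw -172.62 tilt [-5.e-04  6.e-04 -1.e+00] shift mm [ 0.5 -1.3 93.3] spin -0.02 F [ 0.1  0.1 -6. ] op 0.2785027299720588
-0.21 -0.19 892 f -0.0237 0.0225 ztop 0.1762 zmin 0.1352
-0.18 -0.1 1059 f -0.0142 0.0118 ztop 0.1690 zmin 0.1502
-0.1 -0.06 464 f -0.0142 0.0112 ztop 0.1687 zmin 0.1503
0.06 0.08 102 f -0.0223 0.0204 ztop 0.1752 zmin 0.1521
e extent [-0.20182566  0.08894738]
rest ((0.42405617237091064, -0.2932018041610718), (0.061005380004644394, 0.12433985620737076), 7.609689712524414)
0.06 0.08 253 f -0.0114 0.0234 ztop 0.1763 zmin 0.1424
e extent [0.03808621 0.10901085]
rest ((0.0, 0.0), (0.0, 0.0), 0.0)
```

View pics/s2.png

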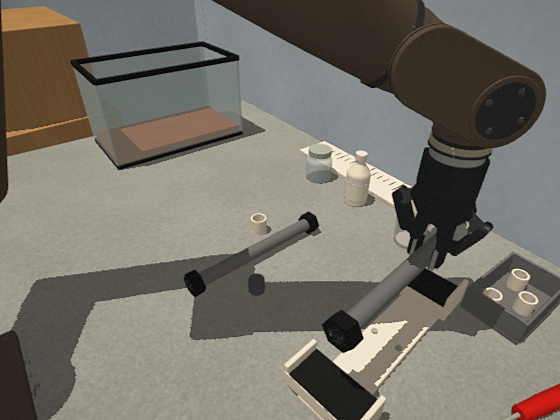

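View pics/w4.png

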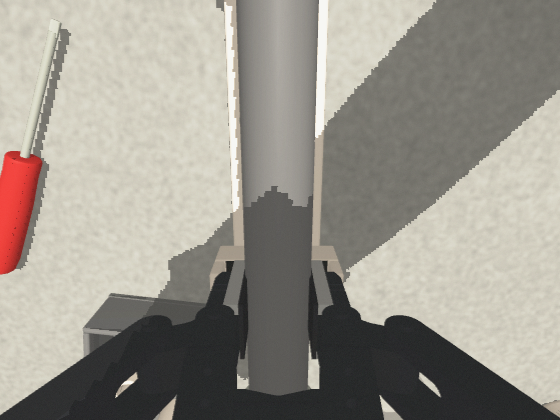

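The side view has the probe level and in line over the cradle, with its tail cap at px (345,328) above the tail rest (333,385). The wrist view shows it centred on the base. I'll lower it.

Request:
step_arm:
  commands:
    - {"x": 0,"y": -1,"z": 6,"spin": 0,"gripper": 1}
    - {"x": 0,"y": 0,"z": 12,"spin": 0,"gripper": 1}
    - {"x": 0,"y": 0,"z": 14,"spin": 0,"gripper": 1}
    - {"x": 0,"y": 0,"z": 14,"spin": 0,"gripper": 1}
    - {"x": 0,"y": 0,"z": 14,"spin": 0,"gripper": 1}
    - {"x": 0,"y": 0,"z": 12,"spin": 0,"gripper": 1}
    - {"x": 0,"y": 0,"z": 8,"spin": 0,"gripper": 1}
    - {"x": 0,"y": 0,"z": 5,"spin": 0,"gripper": 1}
    - {"x": 0,"y": 0,"z": 2,"spin": 0,"gripper": 1}
    - {"x": 0,"y": 0,"z": 0,"spin": 0,"gripper": 1}

```text
time: 9.4
eef_pos: [0.6172, -0.2676, 0.0665]
tcp_rot: [-0.064, 0.998, -0.0, 0.0]
contact_force: [-0.4, 0.5, -5.5]
opening: 0.27
finger_force: 79.0
```

Request:
step_arm:
  commands:
    - {"x": 0,"y": 0,"z": 1,"spin": 0,"gripper": 1}
    - {"x": 0,"y": 0,"z": 0.5,"spin": 0,"gripper": 1}
    - {"x": 0,"y": 0,"z": 0.5,"spin": 0,"gripper": 1}
    - {"x": 0,"y": 0,"z": 0.5,"spin": 0,"gripper": 1}
    - {"x": 0,"y": 0,"z": 0.5,"spin": 0,"gripper": 1}
    - {"x": 0,"y": 0,"z": 0.5,"spin": 0,"gripper": 1}
    - {"x": 0,"y": 0,"z": 0.5,"spin": 0,"gripper": 1}
    - {"x": 0,"y": 0,"z": 0,"spin": 0,"gripper": 1}
    - {"x": 0,"y": 0,"z": 0,"spin": 0,"gripper": 1}
    - {"x": 0,"y": 0,"z": 0,"spin": 0,"gripper": 1}

```text
time: 10.4
eef_pos: [0.617, -0.2674, 0.0623]
tcp_rot: [-0.064, 0.998, -0.0, 0.0]
contact_force: [-0.7, 0.5, -5.6]
opening: 0.277
finger_force: 79.0
```

```bash
python3 - w5 <<'E'
from h import *
from plant import *
import cv2
s=get_state();delta(s,[.6165,-.2665,.06],7.4);print(s['wrist_torque'])
c=read_camera('side');cv2.imwrite('pics/s3.png',c['color'][...,::-1]);Q=cloud(c).reshape(-1,3)
a=np.radians(7.4);D=Q[:,:2]-[.6185,-.2665];e=D@[np.cos(a),np.sin(a)];f=D@[-np.sin(a),np.cos(a)]
for lo,hi in((-.204,-.187),(-.18,-.1),(-.1,-.06),(.06,.08)):
    k=(e>lo)&(e<hi)&(abs(f)<.03)&(Q[:,2]>.045)&(Q[:,2]<.1)
    if k.sum()>5: print(lo,hi,k.sum(),'f',f[k].min().round(4),f[k].max().round(4),'ztop %.4f'%np.percentile(Q[k,2],97))
E
```

```text
t 10.40 pos [ 0.617  -0.2674  0.0623] yaw -172.68 tilt [ 0. -0. -1.] shift mm [0.4 1.  2.3] spin -0.08 F [-0.7  0.5 -5.6] op 0.27714111943642006
[-0.00594215  0.03609165 -0.05935005]
-0.204 -0.187 813 f -0.0259 0.0209 ztop 0.0855
-0.18 -0.1 979 f -0.0159 0.0096 ztop 0.0781
-0.1 -0.06 421 f -0.0156 0.0096 ztop 0.0778
0.06 0.08 51 f -0.0252 -0.0176 ztop 0.0773
```

Request:
step_arm:
  commands:
    - {"x": 0,"y": 0,"z": 0.5,"spin": 0,"gripper": 1}
    - {"x": 0,"y": 0,"z": 0.5,"spin": 0,"gripper": 1}
    - {"x": 0,"y": 0,"z": 0.4,"spin": 0,"gripper": 1}
    - {"x": 0,"y": 0,"z": 0.4,"spin": 0,"gripper": 1}
    - {"x": 0,"y": 0,"z": 0.4,"spin": 0,"gripper": 1}
    - {"x": 0,"y": 0,"z": 0.3,"spin": 0,"gripper": 1}
    - {"x": 0,"y": 0,"z": 0,"spin": 0,"gripper": 1}
    - {"x": 0,"y": 0,"z": 0,"spin": 0,"gripper": 1}
    - {"x": 0,"y": 0,"z": 0,"spin": 0,"gripper": 1}
    - {"x": 0,"y": 0,"z": 0,"spin": 0,"gripper": 1}

```text
time: 11.45
eef_pos: [0.617, -0.2675, 0.0598]
tcp_rot: [-0.064, 0.998, -0.0, 0.0]
contact_force: [-0.2, -0.2, -4.7]
opening: 0.28
finger_force: 79.0
```

Request:
step_arm:
  commands:
    - {"x": 0,"y": 0,"z": 0.3,"spin": 0,"gripper": 1}
    - {"x": 0,"y": 0,"z": 0.3,"spin": 0,"gripper": 1}
    - {"x": 0,"y": 0,"z": 0.3,"spin": 0,"gripper": 1}
    - {"x": 0,"y": 0,"z": 0.3,"spin": 0,"gripper": 1}
    - {"x": 0,"y": 0,"z": 0.3,"spin": 0,"gripper": 1}
    - {"x": 0,"y": 0,"z": 0,"spin": 0,"gripper": 1}
    - {"x": 0,"y": 0,"z": 0,"spin": 0,"gripper": 1}
    - {"x": 0,"y": 0,"z": 0,"spin": 0,"gripper": 1}
    - {"x": 0,"y": 0,"z": 0,"spin": 0,"gripper": 1}
    - {"x": 0,"y": 0,"z": 0,"spin": 0,"gripper": 1}

```text
time: 12.45
eef_pos: [0.6171, -0.2675, 0.0595]
tcp_rot: [-0.064, 0.998, -0.0, -0.0]
contact_force: [-4.4, 3.0, 5.3]
opening: 0.278
finger_force: 79.8
```

The force has gone from −5 N to +5 N, so the probe is touching. I'll check that both ends are down.

```bash
cat > sd.py <<'E'
from h import *
from plant import *
import cv2,sys
s=get_state();delta(s,[.6165,-.2665,.06],7.4);print(np.round(s['wrist_torque'],2))
for n in('side','top'):
    c=read_camera(n);cv2.imwrite(f'pics/{n}{sys.argv[1]}.png',c['color'][...,::-1]);Q=cloud(c).reshape(-1,3)
    a=np.radians(7.4);D=Q[:,:2]-[.6185,-.2665];e=D@[np.cos(a),np.sin(a)];f=D@[-np.sin(a),np.cos(a)]
    for lo,hi in((-.204,-.187),(-.18,-.1),(-.1,-.06),(.058,.082)):
        k=(e>lo)&(e<hi)&(abs(f)<.03)&(Q[:,2]>.045)&(Q[:,2]<.1)
        if k.sum()>5: print(n,lo,hi,k.sum(),'f',f[k].min().round(4),f[k].max().round(4),'ztop %.4f'%np.percentile(Q[k,2],97))
E
python3 sd.py 4
```

```text
t 12.45 pos [ 0.6171 -0.2675  0.0595] yaw -172.67 tilt [-2.e-04 -0.e+00 -1.e+00] shift mm [ 0.5  1.1 -0.5] spin -0.07 F [-4.4  3.   5.3] op 0.27827219381445045
[ 0.39  0.77 -0.  ]
side -0.204 -0.187 778 f -0.0256 0.0209 ztop 0.0820
side -0.18 -0.1 983 f -0.0157 0.0098 ztop 0.0749
side -0.1 -0.06 419 f -0.0157 0.01 ztop 0.0751
side 0.058 0.082 64 f -0.0253 -0.0147 ztop 0.0744
top 0.058 0.082 235 f -0.0126 0.022 ztop 0.0840
```

Request:
step_arm:
  commands:
    - {"x": 0,"y": 0,"z": 0.2,"spin": 0,"gripper": 1}
    - {"x": 0,"y": 0,"z": 0.2,"spin": 0,"gripper": 1}
    - {"x": 0,"y": 0,"z": 0.2,"spin": 0,"gripper": 1}
    - {"x": 0,"y": 0,"z": 0,"spin": 0,"gripper": 1}
    - {"x": 0,"y": 0,"z": 0,"spin": 0,"gripper": 1}
    - {"x": 0,"y": 0,"z": 0,"spin": 0,"gripper": 1}
    - {"x": 0,"y": 0,"z": 0,"spin": 0,"gripper": 1}
    - {"x": 0,"y": 0,"z": 0,"spin": 0,"gripper": 1}
    - {"x": 0,"y": 0,"z": 0,"spin": 0,"gripper": 1}
    - {"x": 0,"y": 0,"z": 0,"spin": 0,"gripper": 1}
  force: 30

```text
time: 13.55
eef_pos: [0.6171, -0.2675, 0.0595]
tcp_rot: [-0.064, 0.998, 0.0, -0.0]
contact_force: [-5.8, 2.2, 6.8]
opening: 0.278
finger_force: 80.0
```

```bash
python3 sd.py 5
```

```text
t 13.55 pos [ 0.6171 -0.2675  0.0595] yaw -172.66 tilt [-5.e-04  0.e+00 -1.e+00] shift mm [ 0.5  1.1 -0.5] spin -0.06 F [-5.8  2.2  6.8] op 0.2776640060415445
[0.49 0.95 0.01]
side -0.204 -0.187 782 f -0.0256 0.0205 ztop 0.0819
side -0.18 -0.1 981 f -0.0159 0.0093 ztop 0.0749
side -0.1 -0.06 417 f -0.0156 0.0097 ztop 0.0750
side 0.058 0.082 63 f -0.0254 -0.0146 ztop 0.0735
top 0.058 0.082 242 f -0.0155 0.0282 ztop 0.0834
```

It's down and bearing at both ends, so I'll let go gently.

Request:
step_arm:
  commands:
    - {"x": 0,"y": 0,"z": 0,"spin": 0,"gripper": 0.35}
    - {"x": 0,"y": 0,"z": 0,"spin": 0,"gripper": 0.25}
    - {"x": 0,"y": 0,"z": 0,"spin": 0,"gripper": 0.1}
    - {"x": 0,"y": 0,"z": 0,"spin": 0,"gripper": -0.1}
    - {"x": 0,"y": 0,"z": 0,"spin": 0,"gripper": -0.4}
    - {"x": 0,"y": 0,"z": 0,"spin": 0,"gripper": -0.7}
    - {"x": 0,"y": 0,"z": 0,"spin": 0,"gripper": -0.7}
    - {"x": 0,"y": 0,"z": 0,"spin": 0,"gripper": -0.7}
    - {"x": 0,"y": 0,"z": 0,"spin": 0,"gripper": -0.7}
    - {"x": 0,"y": 0,"z": 0,"spin": 0,"gripper": -0.7}

```text
time: 14.65
eef_pos: [0.617, -0.2674, 0.0577]
tcp_rot: [-0.064, 0.998, -0.0, 0.0]
contact_force: [0.1, -0.2, 0.4]
opening: 0.851
finger_force: 0.0
```

Request:
step_arm:
  commands:
    - {"x": 0,"y": 0,"z": -5,"spin": 0,"gripper": -0.7}
    - {"x": 0,"y": 0,"z": -10,"spin": 0,"gripper": -0.7}
    - {"x": 0,"y": 0,"z": -20,"spin": 0,"gripper": -0.7}
    - {"x": 0,"y": 0,"z": -25,"spin": 0,"gripper": -0.7}
    - {"x": 0,"y": 0,"z": -25,"spin": 0,"gripper": -0.7}
    - {"x": 0,"y": 0,"z": -25,"spin": 0,"gripper": -0.7}
    - {"x": 0,"y": 0,"z": -25,"spin": 0,"gripper": -0.7}
    - {"x": 0,"y": 0,"z": -15,"spin": 0,"gripper": -0.7}
    - {"x": 0,"y": 0,"z": 0,"spin": 0,"gripper": -0.7}
    - {"x": 0,"y": 0,"z": 0,"spin": 0,"gripper": -0.7}

```text
time: 15.65
eef_pos: [0.6168, -0.2673, 0.2074]
tcp_rot: [-0.064, 0.998, 0.0, -0.0]
contact_force: [-0.0, 0.3, -1.2]
opening: 0.855
finger_force: 0.0
```

```bash
python3 sd.py 6
```

```text
t 15.65 pos [ 0.6168 -0.2673  0.2074] yaw -172.67 tilt [-2.e-04  1.e-04 -1.e+00] shift mm [  0.2   0.8 147.4] spin -0.07 F [-0.   0.3 -1.2] op 0.8549968978510282
[ 0.01 -0.05 -0.03]
side -0.204 -0.187 775 f -0.0258 0.0193 ztop 0.0820
side -0.18 -0.1 986 f -0.0159 0.0096 ztop 0.0750
side -0.1 -0.06 411 f -0.0159 0.0098 ztop 0.0749
side 0.058 0.082 307 f -0.0255 0.0208 ztop 0.0826
top 0.058 0.082 342 f -0.0249 0.0249 ztop 0.0833
```

View pics/side6.png

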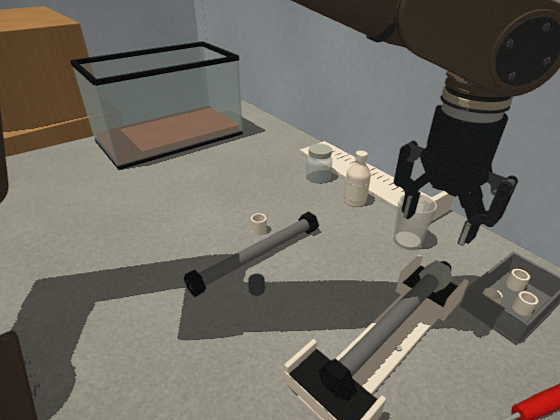

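The probe is seated, with its head in the channel at px (437,275) and its tail cap on the rest at (340,375). The spare hasn't moved and the gripper is clear.

```bash
python3 -c "
from plant import *
print(sign_off())"
```

```text
the job is handed in; nothing more can be done
None
```

The probe is in the cradle, head in the head channel and tail on the tail rest, and I let go only once it was down; the spare tube was left where it lay, and I handed the job in at about 16 s.

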